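Third filter by feel

ROBOT

A 6-joint arm with a two-finger parallel gripper is mounted at the origin on a cart in front of the work surface, level with it; the furniture and walls round the work are solid. World frame = base frame: x ahead of the robot, y to its left, z up, the work surface at z = 0. Lengths are in m, angles in rad, forces in N, time in s.
With the tool pointing down it reaches from about 0.275 to 0.825 m from the base axis. Payload 4.9 kg.
Tool frame: the origin (TCP) lies midway between the tips of the shut fingers; the grasp point (between the pads) lies 19 mm behind it (grip_point_offset is the distance from the TCP to the grasp point, in m); z points along the fingers, y is the line along which they close (so a half turn about z gives the same grasp; the last joint's range is limited). The gripper opens to 85 mm and grips with 20 to 120 N. Pads are 22 mm wide; open, the fingers measure 114 mm over their backs; the gripper's body (76 mm by 85 mm) begins 54 mm behind the grasp point. The pads swing forward as they close: fully open they stand 13 mm farther back than shut.
Start: joints at [-1.303, 0.326, -0.193, 1.052, 0, 1.437], TCP at [0.215, -0.506, 0.231] pointing down, gripper open.
Joint ranges: [-2.65, 2.65], [-0.97, 1.79], [-1.3, 1.35], [-1.93, 2.1], [-1.47, 1.37], [-3.14, 3.14]. Speed limits (rad/s): [2.57, 2.57, 3.14, 3.14, 3.14, 3.14].

INTERFACE

Orientations are given as a rotation vector (axis times angle).
In Python, from cell import * gives the robot as it stands. Calls block until the motion is done:
- movep(position, orientation): joint-space move of the TCP to a pose.
- move_l(position, velocity=0.15, rot=None, until_force=None): straight line of the TCP; rot=None keeps the orientation; velocity is the mean speed in m/s. With until_force (N) it stops when the force on the tool has changed by that much, and returns True; else False.
- set_joints(angles): joint-space move.
- let_go() and grab(newtons=None): open the fingers fully, or close them until they stop; newtons is the grip in N (None keeps the last).
- sleep(seconds).
- ik(position, orientation): joint angles nearest the present ones, or None.
- get_state(): the state.
- grab_frame(name): name is "scene" or "top" or "wrist"; returns a dict with "img" (480x640x3 uint8, red, green, blue), "fx", "fy", "cx", "cy" (pixels), "k1" (the pictures are not rectified: a ray, as slopes to the right and down, at radius r is drawn at 1 + k1 r^2 times it, then the intrinsics apply), "cam_to_world" (4x4, takes a point from camera to world coordinates); the wrist camera has in their place "T_tool_cam" (4x4, takes a point from camera to tool coordinates, whose origin is the TCP and whose axes are the flange's). Camera axes: x right, y down, z forward; pixel columns grow to the right and rows downward; lengths in m; the calibration is good to about 2 mm. A picture is of the moment at which its call begins: read the wrist's pose just before it. There is no depth.
A pose or a line that the arm cannot do raises MotionError and nothing moves.
- sign_off(): hands the job in; it is judged then, once.
Trained networks look in the newest picture that a camera, given by its name, has taken for a name from the list of things; names that differ only in an ending like _2 or _b are one class to them, and where a whole thing is asked for, a point or a joint stands for the part that bears it (a point fixed in the world has none). Each returns a list of dicts, best first, with "score" (0 to 1); they miss things now and then, are a little off and sometimes report something else, mostly with a low value. They report only what shows in the picture. A call takes as long as a camera call.
- spot_in(camera, name): "centre" ([column, row] in pixels, amid what is visible of it).
- silhouettes(camera, name): "mask" (480x640 bool, what is visible of it) and "centre" ([column, row] in pixels, amid what is visible of it).
- tip_of(camera, name): "centre" ([column, row] in pixels: a listed point, or the origin of a listed thing).
The state is a dict: "clock": time; "q": joint angles; "joint_velocities": joint speeds; "tau": joint torques, N m; "position": TCP position; "eef_rot": TCP orientation; "contact_force": force on the tool from outside, world axes, zero at the start; "wrist_torque": the same for the moment, N m; "finger_gap": opening from 0.0 (shut) to 1.0 (fully open); "grasp_force": force on a finger pad.
Only numpy, scipy, OpenCV 4.12 (cv2) and the standard library are available. Lean on these libraries where they do the work, as an engineer would, in place of code of your own. Each camera call takes 0.05 s, during which the arm holds its last target. There are 200 camera calls.

TASK

With a fingertip, push the photometer's filter lever along its slot, away from its stop, until it has clicked into the third detent (the stop itself is not counted), without gripping the lever, bearing on its top or ever letting it run on past the third. With the lever left there, press the read key down and let it go. Leave the jars, dish, beaker and roll standing where they are.

Things in the scene. Friction and masses are not known exactly. Their poses are not given: they have to be found in the camera images.
- photometer: bench photometer, a white fixed box 150 (x) x 240 (y) x 70 mm high, origin under its centre; +x is its back, -x its front (blank black display on top), y runs along its length. On its flat top a slot runs along y at x = +10 mm, from y = -61 to +61 mm; the filter lever stands in it. The robot may touch the box
- lever (a joint): filter lever along the slot in m: 0 at the stop at the -y end (its start), growing toward the photometer's +y, 0.100 at the far stop. Sprung detents every 20 mm: first click 0.020, second 0.040, third 0.060 and so on. About 5 N frees it from a detent, fading to nothing over 10 mm; past the crest half-way it jumps ahead by itself into the next detent and stays
- lever_top (a point): centre of the top of the lever, which is an upright steel tab 10 mm thick along the slot (y), 30 mm wide across it (x), its top 98 mm above the bench, 28 mm above the photometer's top; axes as the photometer's. At the stop it is at x = +10, y = -50 mm in the photometer's frame
- read_key (a joint): travel of the read key in m, 0 up, 0.006 fully down; it springs up by itself; fully down takes 5 N, counted as pressed beyond 0.004
- read_key_top (a point): centre of the top of the read key, a round black push button, 28 mm across, in a grey collar on the photometer's top, at the front toward the -y end (x = -47, y = -75 mm in the photometer's frame); pressed straight down
- jar_brown: brown reagent jar, 42 mm wide, 72 high; loose bystander, origin under its centre; to be left alone
- jar_red: white jar with a red cap, 50 mm wide, 72 high; loose bystander, origin under its centre; to be left alone
- petri_dish: petri dish with lid, 61 mm wide, 14 high; loose bystander, origin under its centre; to be left alone
- beaker_pp: small clear beaker, 50 mm wide, 58 high; loose bystander, origin under its centre; to be left alone
- film_roll: pale roll standing on end, 56 mm wide, 50 high; loose bystander, origin under its centre; to be left alone

How it is judged:
On the way, in this order (a step that is already met when the one before it is completed fails the run):
1. the lever sits in the third detent (value of joint lever between 0.056 and 0.064 m), for 0.3 s.
2. the read key is pressed down with the lever in the third detent (all of step 1 and value of joint read_key above 0.004 m), for 0.1 s.
At the end, for the whole second after the job is handed in: the lever rests in the third detent (0.056 to 0.064 m from its stop), the read key is up again, and the five bystanders stand within 20 mm of where they were (all of step 1 and value of joint read_key below 0.001 m and distance of each of jar_brown, jar_red, petri_dish, beaker_pp, film_roll from where it was at the start of the episode below 0.02 m); the robot touches nothing.
It fails at once if the lever runs past the third detent (more than 72 mm from its stop) (value of joint lever above 0.072 m).
It fails at once if the read key is pressed before the lever is in the third detent (value of joint read_key above 0.003 m and value of joint lever below 0.052 m).
It fails at once if the lever is gripped or dragged by its top: the fingers touch it while the point between their pads is within 5 mm of its middle along the slot (contact force between the fingers and photometer above 0.5 N and y of the grasp point in the frame of lever_top between -0.005 and 0.005 m and x of the grasp point in the frame of lever_top between -0.028 and 0.028 m and z of the grasp point in the frame of lever_top below 0.03 m).
It fails at once if a jar, the dish, the beaker or the roll is moved more than 20 mm or lifted (distance of any of jar_brown, jar_red, petri_dish, beaker_pp, film_roll from where it was at the start of the episode above 0.02 m).
It also fails if it takes over 48 s, if anything falls off the work surface, if the arm or the gripper's body presses on something with over 40 N, if the wrist force passes 120 N, or if a joint passes its speed limit or range.

## Working session

There is one attempt and no reset: what is moved stays moved. The work goes in short steps, each a Python script; the robot and the scene stay as the last script left them, time stands still between calls to the robot, and variables do not carry over. Pictures are saved under pics/ and viewed, at most 10 in all, crops included, and the job is handed in when it is done.

```bash
mkdir -p pics; ls; cat > h.py <<'E'
from cell import *
import numpy as np, cv2
def ray(f,px,T=None):
    K=np.array([[f["fx"],0,f["cx"]],[0,f["fy"],f["cy"]],[0,0,1.]])
    u=cv2.undistortPoints(np.array([[px]],float),K,np.array([f["k1"],0,0,0,0.]))[0,0] if 0 else None
    d=np.array([(px[0]-f["cx"])/f["fx"],(px[1]-f["cy"])/f["fy"]]); s=d.copy()
    for _ in range(20): s=d/(1+f["k1"]*(s@s))
    T=f["cam_to_world"] if T is None else T
    T=np.array(T)
    return T[:3,3],T[:3,:3]@np.array([s[0],s[1],1])
def at_z(f,px,z,T=None):
    o,d=ray(f,px,T); return o+d*(z-o[2])/d[2]
E
cat > a.py <<'E'
from h import *
F={}
for c in("top","scene"):
    f=F[c]=grab_frame(c); cv2.imwrite(f"pics/{c}0.png",f["img"][:,:,::-1])
    for n,z in(("lever_top",.098),("read_key_top",.075),("photometer",0)):
        for r in tip_of(c,n)[:2]: print(c,n,r["score"],np.round(r["centre"],1),np.round(at_z(f,r["centre"],z),4))
    for n in("jar_brown","jar_red","petri_dish","beaker_pp","film_roll"):
        for r in tip_of(c,n)[:1]: print(c,n,r["score"],np.round(r["centre"],1),np.round(at_z(f,r["centre"],0),4))
s=get_state();print(s["clock"],s["eef_rot"],s["position"],s["finger_gap"])
E
python3 a.py
```

```text
pics
top lever_top 0.63 [341.5 248.4] [0.5558 0.0309 0.098 ]
top read_key_top 0.66 [344.7 286.9] [0.4878 0.0259 0.075 ]
top photometer 0.92 [314.3 249.7] [0.5597 0.0808 0.    ]
top photometer 0.37 [391.6 302.5] [ 0.4533 -0.0681  0.    ]
top jar_brown 0.69 [390.2 304.3] [ 0.4498 -0.0653  0.    ]
top jar_red 0.74 [229.8 205.1] [0.6519 0.2468 0.    ]
top petri_dish 0.75 [399.  259.5] [ 0.537  -0.0849  0.    ]
top beaker_pp 0.7 [206.6 235.4] [0.5926 0.2937 0.    ]
top film_roll 0.58 [259.2 295.8] [0.4717 0.1905 0.    ]
scene lever_top 0.69 [321.  229.8] [0.5531 0.0344 0.098 ]
scene read_key_top 0.67 [353.6 231.6] [ 0.5062 -0.0156  0.075 ]
scene read_key_top 0.43 [355.6 237.4] [ 0.4955 -0.0013  0.075 ]
scene photometer 0.97 [306.  279.9] [0.5615 0.0812 0.    ]
scene photometer 0.18 [220.  319.6] [0.6517 0.2437 0.    ]
scene jar_brown 0.76 [389.4 253.1] [ 0.4431 -0.0704  0.    ]
scene jar_red 0.66 [217.2 319.2] [0.6568 0.2455 0.    ]
scene petri_dish 0.61 [355.7 232. ] [ 0.535  -0.1007  0.    ]
scene beaker_pp 0.64 [234.9 349.8] [0.5889 0.2856 0.    ]
scene film_roll 0.67 [319.9 336.6] [0.4729 0.1916 0.    ]
0.9 [3.07832261e+00 6.26831037e-01 5.90582972e-05] [ 0.21510927 -0.50625167  0.23130256] 0.9983154508312478
```

View pics/top0.png

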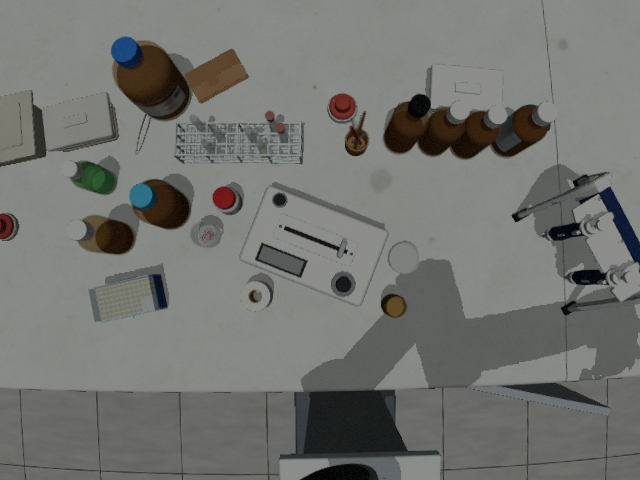

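View pics/scene0.png

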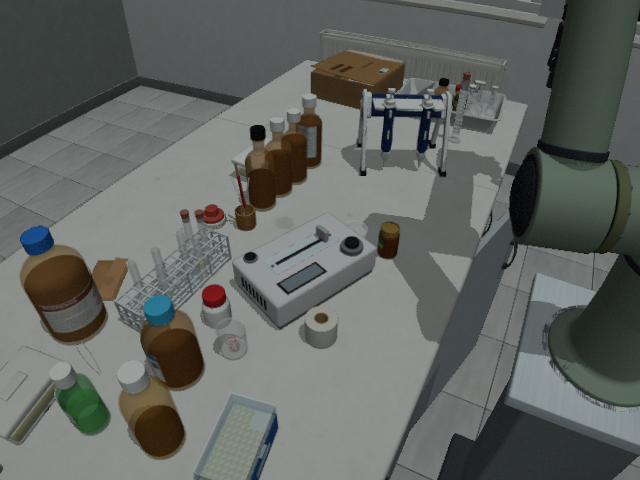

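The top view shows the lever at about (344,247), the key at (343,284) and the slot running up-left. The networks agree with this. I'll retract first to clear the pipette stand on the right, then go above the box for a close look.

```bash
cat >> h.py <<'E'
from scipy.spatial.transform import Rotation as R
def down(yaw): # tool z down, tool x at yaw
    return (R.from_euler('z',yaw)*R.from_euler('x',np.pi)).as_rotvec()
LOC={"lever_top":(.01,-.05),"read_key_top":(-.047,-.075),"photometer":(0,0)}
def fit(names,pts):
    P=np.array([LOC[n] for n in names]);Q=np.array(pts)[:,:2]
    p=P[:,0]+1j*P[:,1];q=Q[:,0]+1j*Q[:,1]
    a=np.angle(np.sum(np.conj(p-p.mean())*(q-q.mean())))
    t=q.mean()-np.exp(1j*a)*p.mean()
    return a,np.array([t.real,t.imag]),abs(np.exp(1j*a)*p+t-q)
def w(a,t,x,y,z):
    c,s=np.cos(a),np.sin(a); return [t[0]+c*x-s*y,t[1]+s*x+c*y,z]
E
cat > b.py <<'E'
from h import *
a=np.deg2rad(-21);t=(.5605,.081)
s=get_state(); p=np.array(s["position"])
grab(20)
for yaw in (a,a+np.pi/2,a-np.pi/2,a+np.pi):
    q=ik(w(a,t,.0,-.09,.22),down(yaw)); print(np.rad2deg(yaw),None if q is None else np.round(q,2))
movep([p[0]*.75,p[1]*.75,.25],s["eef_rot"])
movep([.40,-.02,.25],down(a))
movep(w(a,t,-.01,-.08,.25),down(a))
s=get_state();T=np.eye(4);T[:3,:3]=R.from_rotvec(s["eef_rot"]).as_matrix();T[:3,3]=s["position"]
f=grab_frame("wrist");T=T@np.array(f["T_tool_cam"])
cv2.imwrite("pics/w1.png",f["img"][:,:,::-1])
for n,z in(("lever_top",.098),("read_key_top",.075),("photometer",0)):
    for r in tip_of("wrist",n)[:2]: print(n,r["score"],np.round(r["centre"],1),np.round(at_z(f,r["centre"],z,T),4))
print(s["clock"],s["position"],s["q"],s["finger_gap"])
E
python3 b.py
```

```text
-21.0 [-0.15  0.29 -0.27  1.01  0.   -2.92]
69.0 [-0.15  0.29 -0.27  1.01  0.    1.79]
-111.0 [-0.15  0.29 -0.27  1.01  0.   -1.35]
159.0 [-0.15  0.29 -0.27  1.01  0.    0.22]
lever_top 0.92 [284.7 195.2] [0.554  0.0285 0.098 ]
read_key_top 0.67 [310.4 258.1] [0.4842 0.0328 0.075 ]
photometer 0.78 [249.3 186.6] [0.5634 0.0781 0.    ]
6.4917 [0.52242003 0.01003556 0.2492795 ] [-1.22036383e-01  2.65000773e-01 -2.30663705e-01  1.07687859e+00
 -1.41494817e-04 -2.89746971e+00] 0.0009014999693987664
```

View pics/w1.png

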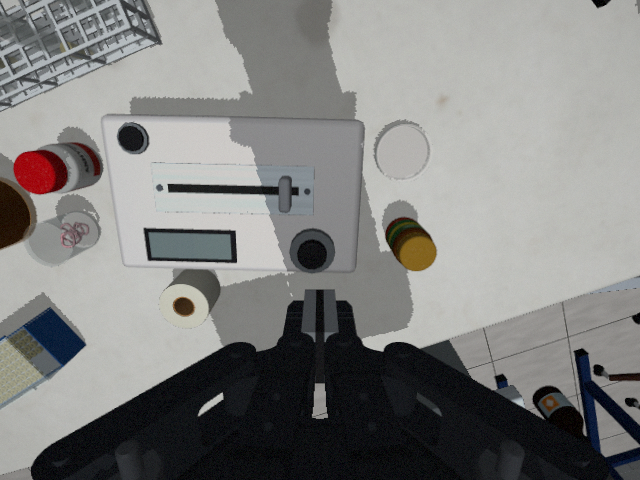

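The wrist view shows the lever top at (285,194), slot ends at about (168,188) and (299,191), and the key at (312,252). I'll fit the box pose to those, descend behind the lever, and feel for contact.

```bash
cat > c.py <<'E'
from h import *
s=get_state();T=np.eye(4);T[:3,:3]=R.from_rotvec(s["eef_rot"]).as_matrix();T[:3,3]=s["position"]
f=grab_frame("wrist");T=T@np.array(f["T_tool_cam"])
LOC.update(s1=(.01,.061),s0=(.01,-.061))
N=["s1","s0","lever_top","read_key_top"]
a,t,e=fit(N,[at_z(f,px,z,T) for px,z in(((168,188),.07),((299,191),.07),((285.3,194),.098),((312,252),.075))])
print(np.rad2deg(a),t,e); np.save("pose.npy",[a,*t])
movep(w(a,t,.01,-.090,.16),down(a))
move_l(w(a,t,.01,-.090,.080),.08,until_force=4) and print("HIT down")
sleep(.2);print(get_state()["contact_force"])
hit=move_l(w(a,t,.01,-.055,.080),.02,until_force=2)
s=get_state();d=np.array(s["position"][:2])-t;c=np.cos(a),np.sin(a)
print(hit,s["clock"],s["contact_force"],"local",d@[c[0],c[1]],d@[-c[1],c[0]],s["position"][2])
f=grab_frame("wrist");cv2.imwrite("pics/w2.png",f["img"][:,:,::-1])
E
python3 c.py
```

```text
-22.708393784054284 [0.56258253 0.07904783] [0.00117055 0.00023408 0.00234813 0.00168613]
[-0.36001905 -0.30055801 -0.10297547]
True 9.7083 [ 0.76369251 -1.35709349  0.73445751] local 0.009828894821775328 -0.06621713361274667 0.07971727130075842
```

View pics/w2.png

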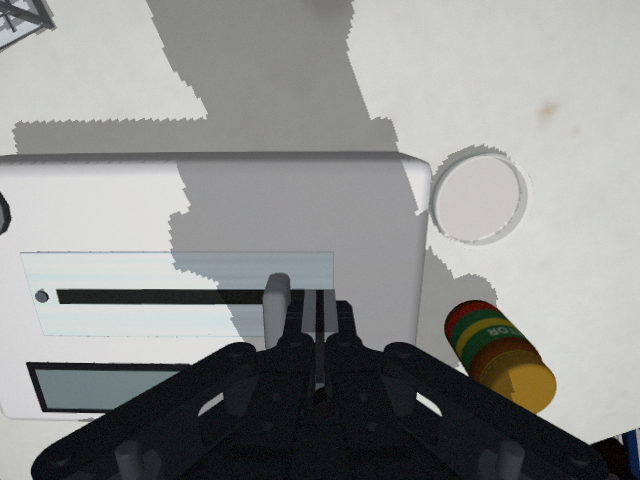

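Contact is on the lever's -y face at (270,300), and the force is along the slot. Pushing to just past the third crest.

```bash
cat > d.py <<'E'
from h import *
a,*t=np.load("pose.npy");t=np.array(t);u=np.array([-np.sin(a),np.cos(a)])
y0=-.0662
for l in [.006,.0125,.022,.026,.0325,.0415,.044,.047,.050,.0515,.053]:
    move_l(w(a,t,.01,y0+l,.080),.02)
    s=get_state();print(l,round((np.array(s["position"][:2])-t)@u-y0,4),np.round(np.array(s["contact_force"])[:2]@u,2))
sleep(.2)
s=get_state();print(s["clock"]);T=np.eye(4);T[:3,:3]=R.from_rotvec(s["eef_rot"]).as_matrix();T[:3,3]=s["position"]
f=grab_frame("wrist");T=T@np.array(f["T_tool_cam"]);cv2.imwrite("pics/w3.png",f["img"][:,:,::-1])
E
python3 d.py
```

```text
0.006 0.0061 -2.47
0.0125 0.0131 -0.49
0.022 0.0216 -3.72
0.026 0.0267 -0.78
0.0325 0.0329 -0.45
0.0415 0.0409 -5.12
0.044 0.0442 -2.46
0.047 0.0478 -0.56
0.05 0.0505 0.23
0.0515 0.0517 -0.05
0.053 0.0531 0.1
14.3167
```

View pics/w3.png

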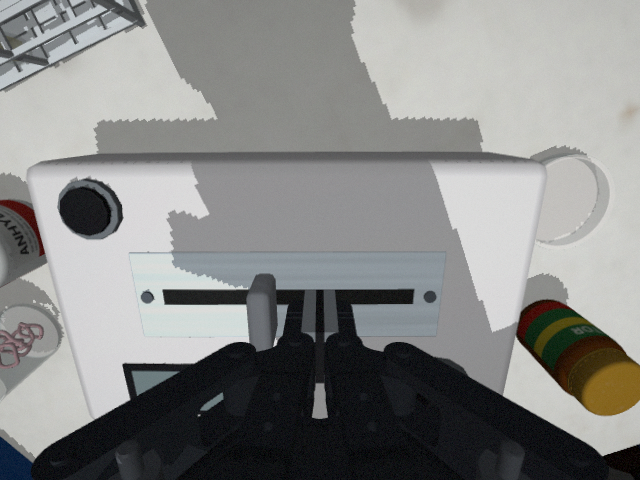

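The force trace shows three releases, and a gap has opened ahead of the finger. I'll back off, rise, check the lever from above, then press the key.

```bash
cat > e.py <<'E'
from h import *
a,*t=np.load("pose.npy");t=np.array(t)
move_l(w(a,t,.01,-.025,.080),.05)
move_l(w(a,t,.01,-.025,.15),.15)
movep(w(a,t,-.047,-.075,.17),down(a));sleep(.2)
s=get_state();T=np.eye(4);T[:3,:3]=R.from_rotvec(s["eef_rot"]).as_matrix();T[:3,3]=s["position"]
f=grab_frame("wrist");T=T@np.array(f["T_tool_cam"]);cv2.imwrite("pics/w4.png",f["img"][:,:,::-1])
f2=grab_frame("top");cv2.imwrite("pics/t4.png",cv2.resize(f2["img"][160:320,220:420,::-1],(800,640))[:600])
Ri=np.array([[np.cos(a),np.sin(a)],[-np.sin(a),np.cos(a)]])
for c,ff,TT in(("wrist",f,T),("top",f2,None)):
  for n,z in(("lever_top",.098),("read_key_top",.075)):
    for r in tip_of(c,n)[:1]: print(c,n,r["score"],np.round(r["centre"],1),"local",np.round(Ri@(at_z(ff,r["centre"],z,TT)[:2]-t),4))
print(s["clock"],s["contact_force"])
E
python3 e.py
```

```text
wrist lever_top 0.91 [176.7 164.4] local [0.0111 0.0115]
wrist read_key_top 0.84 [315.  246.8] local [-0.0503 -0.0725]
top lever_top 0.64 [312.4 237.2] local [0.012  0.0077]
15.975 [-0.50031343 -0.82434971 -0.23901669]
```

View pics/w4.png

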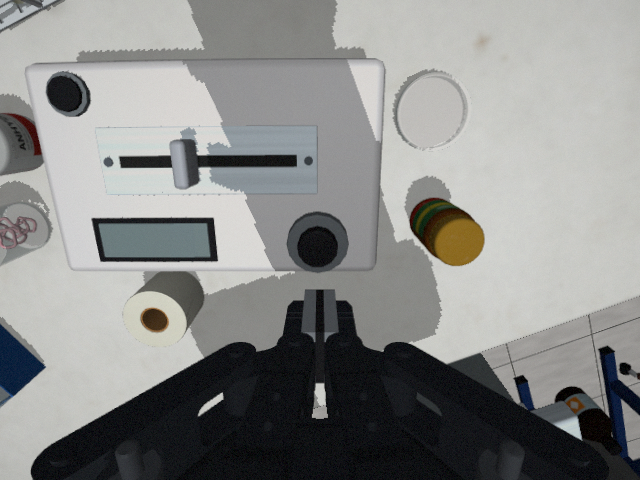

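The lever reads about 0.060, the third detent, and the key is at (317,244). Pressing it now.

```bash
cat > g.py <<'E'
from h import *
a,*t=np.load("pose.npy");t=np.array(t)
P=lambda z:w(a,t,-.0478,-.0745,z)
move_l(P(.115),.1);sleep(.2)
f0=get_state()["contact_force"][2]
z=.112;hit=None
while z>.066:
    move_l(P(z),.03);s=get_state();F=s["contact_force"][2]-f0
    if F>.6: print(round(s["position"][2],4),round(F,2),s["clock"])
    if F>9: break
    z-=.001
sleep(.4);s=get_state();print("held",s["position"][2],s["contact_force"])
move_l(P(.16),.1);sleep(.3);print(get_state()["clock"])
E
python3 g.py
```

```text
0.0911 2.24 22.675
0.0901 1.58 22.925
0.0891 2.89 23.175
0.0881 2.69 23.425
0.0871 4.03 23.675
0.0861 5.44 23.925
0.0859 12.98 24.175
held 0.08591224314597454 [-1.99865105 -0.38459086 13.63278441]
25.775
```

The spring-like rise to about 5 N over 6 mm, followed by a hard stop, shows a full press. One last check of the scene before handing in.

```bash
cat > k.py <<'E'
from h import *
f=grab_frame("wrist");cv2.imwrite("pics/w5.png",f["img"][:,:,::-1])
E
python3 k.py
```

```text
(no output)
```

View pics/w5.png

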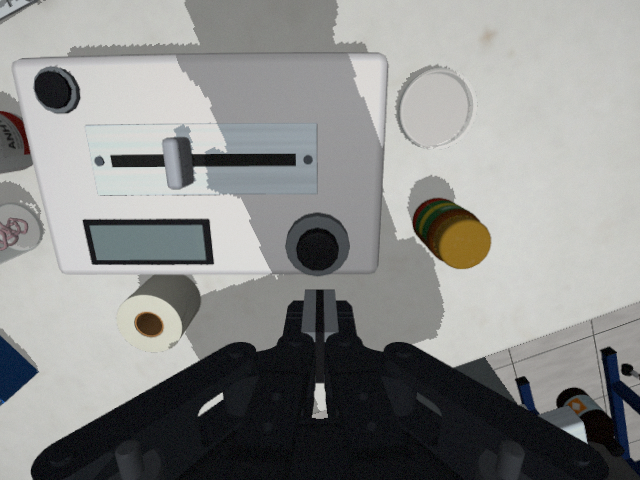

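The lever is still in the third detent at (175,162), the key is up at (317,248), and the bystanders are where they were.

```bash
python3 -c "
from cell import *
print(sign_off())"
```

```text
the job is handed in; nothing more can be done
None
```

I pushed the lever to the third detent (about 0.060 m by camera), pressed the read key fully down and released it, and handed the job in at about 26 s; the bystanders in the last wrist picture had not moved, and the hand-in gave no verdict.

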